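# Start the hob under the rice pot

### The arm

A 7-joint arm with a two-finger parallel gripper is mounted at the origin on the work surface. World frame = base frame: x ahead of the robot, y to its left, z up, the work surface at z = 0. Lengths are in mm, angles in rad, forces in N, time in s.
With the tool pointing down it reaches from about 400 to 875 mm from the base axis. Payload 19.3 kg.
Tool frame: the origin (TCP) lies midway between the tips of the shut fingers; the grasp point (between the pads) lies 19 mm behind it; z points along the fingers, y is the line along which they close (so a half turn about z gives the same grasp; the last joint's range is limited). The gripper opens to 85 mm and grips with 20 to 120 N. Pads are 22 mm wide; open, the fingers measure 114 mm over their backs; the gripper's body (76 mm by 85 mm) begins 54 mm behind the grasp point. The pads swing forward as they close: fully open they stand 13 mm farther back than shut.
Start: joints at [-1.405, 0.521, -0.036, 1.599, 0.021, 1.021, -0.113], TCP at [146.033, 607.692, 231.291] pointing down, gripper open.
Joint ranges: [-2.91, 2.91], [-0.3, 2.13], [-1.5, 1.42], [0.17, 2.43], [-1.26, 4.41], [0.16, 1.93], [-2.52, 2.52]. Speed limits (rad/s): [1.89, 1.89, 2.39, 2.39, 3.01, 3.01, 3.01].

### API

Orientations are given as a unit quaternion [w, x, y, z].
In Python, from workcell import ctrl gives the robot as it stands. The module is installed in compiled form; this text tells all that it offers.
- The arm moves only by the tool jog_arm, never from a script. Its argument "deltas" is a list of rows, each a list of 3 entries, a list of its own where there are three numbers: the shift along the world's x, y, z scaled (see below), then the turn, a rotation vector about the world's x, y, z scaled (see below), then the gripper command: -1 is shut, 1 is fully open, values between are in proportion. A call has 1 to 8 rows; each row is the pose to reach, as a shift and turn from the pose commanded when the call began, turning the shorter way round; what a row does not reach only later rows make up. The controller multiplies each number of a shift by 0.08 m and each number of a turn by pi rad. A row lasts 1/10 s, in which the tool goes at most 50 mm and 8.59 degrees, less where a joint would pass 70% of its speed; a pose out of reach is approached as far as the arm can. A call with a number of a shift or a turn outside -1 to 1 is refused whole. A call with a gripper value outside its range is refused whole. The fingers move at their own pace and stop on an object; "newtons" is the grip in N (left out, the last holds). Time passes only in rows, so rows that repeat a pose let the fingers close. It gives the time, the measured TCP pose, the force, the opening and the grip force at its end, in the units of the state.
- ctrl.observe(): the state, without advancing time (a new reading comes with each control period).
- ctrl.capture(name): name is "side" or "top" or "wrist"; returns a dict with "pixels" (420x560x3 uint8, blue, green, red), "fx", "fy", "cx", "cy" (pixels), "D" ([k1, k2, p1, p2, k3] as OpenCV has them; the pictures are not rectified), "T" (4x4, takes a point from camera to world coordinates). Camera axes: x right, y down, z forward; pixel columns grow to the right and rows downward; lengths in mm; the calibration is good to about 2 mm. A picture is of the moment at which its call begins. There is no depth.
- ctrl.finish_job(): hands the job in; it is judged then, once.
Trained networks look in the newest picture that a camera, given by its name, has taken for a name from the list of things; names that differ only in an ending like _2 or _b are one class to them, and where a whole thing is asked for, a point or a joint stands for the part that bears it (a point fixed in the world has none). Each returns a list of dicts, best first, with "score" (0 to 1); they miss things now and then, are a little off and sometimes report something else, mostly with a low value. They report only what shows in the picture. A call takes as long as a camera call. They do not tell look-alikes from the thing itself.
- ctrl.masks_of(camera, label): "mask" (420x560 bool, what is visible of it) and "bbox" ([centre column, centre row, width, height] in pixels, round what is visible of it).
The state is a dict: "clock": time; "joint_pos": joint angles; "joint_velocities": joint speeds; "joint_efforts": joint torques, N m; "tool_pos": TCP position; "eef_rot": TCP orientation; "wrist_force": force on the tool from outside, world axes, zero at the start; "torque": the same for the moment, N m; "gripper_width": finger opening in mm; "grip_force": force on a finger pad.
Only numpy, scipy, OpenCV 4.12 (cv2) and the standard library are available. Lean on these libraries where they do the work, as an engineer would, in place of code of your own. Each camera call takes 0.05 s, during which the arm holds its last target. There are 200 camera calls.

### The job

Start the hob heating the rice pot, not the kettle: first tip the white mains rocker on by pressing its green-marked half fully down, then push the square key of the ring that the rice pot stands on (blue key for the left ring, yellow key for the right ring, seen from the robot) fully down, and last press the round orange start key fully down, hold it down for one full second and let it come up again. Only press, in that order; leave the other ring's key alone, and do not lift or shift the pot, the kettle, the wooden box or the sauce bottle.

Things in the scene. Friction and masses are not known exactly. Their poses are not given: they have to be found in the camera images.
- hob: black-topped steel two-ring hob, fixed, 380 (x) x 560 (y) x 55 mm high. Origin: centre of its underside, on the table. Its +x points away from the robot (within 0.25 rad), +y to the left. Ring centres at (65, +145) (left, blue outline) and (65, -145) mm (right, yellow). Controls in a row at x = -140: blue key y = +50, yellow key y = -50, rocker and start key at y = +160 and -160, either way round.
- pot: rice pot: dark round pot 184 mm across with a flat pale wooden lid (192 mm across) carrying two wooden bars, 103 mm high overall, loose, 1.1 to 2.2 kg, standing on one of the two rings. Origin: centre of its underside, on the hob's top. Hob-frame y above 0 means the left ring, below 0 the right ring.
- kettle: steel kettle 164 mm across with a black bow handle and a spout at its +x, 146 mm high, loose, 0.8 to 1.5 kg, standing on the other ring. Origin: centre of its underside.
- masu: open wooden measuring box 85 x 85 x 56 mm, empty, loose, on the table to the left or right of the hob. Origin: centre of its underside. Leave it alone.
- soy: small amber sauce bottle with red cap, 52 mm across, 110 mm high, loose, on the table on the other side of the hob. Origin: centre of its underside. Leave it alone.
- mains (a joint): white mains rocker, rad: 0 to 0.05 off (as it starts), 0.35 fully on; stays where left (2 N at the pressing point moves it). Rocks about a line along hob x, 69 mm above the table; each half is 30 mm long (hob y), 28 mm wide. Off, the left half lies level and the right half, with a green bar, stands up at about 0.35 rad; on, the right half lies level.
- mains_on (a point): pressing point of the rocker: on the upper face of its green-marked right half, 20 mm to the right (hob -y) of the rocking line; moves with the rocker. 75 to 76 mm above the table when off, 69 mm when fully on (the outer end of this half starts at about 79 mm). The grey housing below is 42 (x) x 76 (y) mm, top 63 mm above the table.
- key_left (a joint): blue square key, in m: 0 is up, 0.006 is fully down. It slides straight down, takes about 2 N and stays where it is pushed (no spring).
- key_left_top (a point): centre of the top face of the blue square key (32 x 32 mm); 69 mm above the table when up, 63 mm when down, and still proud of its 3 mm high bezel then.
- key_right (a joint): yellow square key, in m: 0 is up, 0.006 is fully down. It slides straight down, takes about 2 N and stays where it is pushed (no spring).
- key_right_top (a point): centre of the top face of the yellow square key (32 x 32 mm); 69 mm above the table when up, 63 mm when down.
- start (a joint): round orange start key, in m: 0 is up, 0.006 is fully down. Springs back up when released; fully down takes about 4 N.
- start_top (a point): centre of the top face of the round orange start key (32 mm across); 77 mm above the table when up, 71 mm when down. Its round grey housing (48 mm across) ends 67 mm above the table.
There are look-alikes about, which are no part of the job. Leave any purple or red look-alike of the pot alone.

How it is judged (in metres and radians):
On the way, in this order (a step that is already met when the one before it is completed fails the run):
1. the mains rocker is on (value of joint mains above 0.26 rad), for 0.1 s.
2. the key of the rice pot's ring is down (((y of pot in the frame of hob above 0 m and value of joint key_left above 0.0045 m) or (y of pot in the frame of hob below 0 m and value of joint key_right above 0.0045 m))), for 0.1 s.
3. the start key is held fully down (value of joint start above 0.0045 m), for 0.8 s.
4. the start key is up again (value of joint start below 0.0015 m), for 0.1 s.
At the end, for the whole second after the job is handed in: Mains on (over 0.26 of 0.35 rad); the pot ring's key down (over 4.5 of 6 mm), the other up (within 2 mm); start key held beyond 4.5 mm for 0.8 s, then up again (within 1.5 mm); pot, kettle, box and bottle at rest within 20 mm of where they stood, bottle upright (value of joint mains above 0.26 rad and ((y of pot in the frame of hob above 0 m and value of joint key_left above 0.0045 m) or (y of pot in the frame of hob below 0 m and value of joint key_right above 0.0045 m)) and value of joint start below 0.0015 m and ((y of pot in the frame of hob above 0 m and value of joint key_right below 0.002 m) or (y of pot in the frame of hob below 0 m and value of joint key_left below 0.002 m)) and not (distance of pot from where it was at the start of the episode above 0.02 m) and not (distance of kettle from where it was at the start of the episode above 0.02 m) and not (distance of masu from where it was at the start of the episode above 0.02 m) and not (distance of soy from where it was at the start of the episode above 0.02 m) and angle between soy's own z axis and vertical below 0.1 rad and linear speed of each of pot, kettle below 0.02 m/s); the robot touches nothing.
It fails at once if a ring key or the start key is pressed before the mains is on (value of joint mains below 0.2 rad and value of joint any of key_left, key_right, start above 0.003 m).
It fails at once if the start key is pressed before the rice pot's ring key is down (value of joint start above 0.003 m and not ((y of pot in the frame of hob above 0 m and value of joint key_left above 0.0035 m) or (y of pot in the frame of hob below 0 m and value of joint key_right above 0.0035 m))).
It fails at once if the key of the kettle's ring is pressed ((y of pot in the frame of hob above 0 m and value of joint key_right above 0.003 m) or (y of pot in the frame of hob below 0 m and value of joint key_left above 0.003 m)).
It fails at once if the pot, kettle, wooden box or sauce bottle is shifted or lifted (distance of any of pot, kettle, masu, soy from where it was at the start of the episode above 0.02 m).
It also fails if it takes over 48 s, if anything falls off the work surface, if the arm or the gripper's body presses on something with over 40 N, if the wrist force passes 120 N, or if a joint passes its speed limit or range.

## Working session

There is one attempt and no reset: what is moved stays moved. The work goes in short steps, Python scripts to look and compute and a tool call to move; the robot and the scene stay as the last step left them, time stands still between calls to the robot, and variables do not carry over. Pictures are saved under pics/ and viewed, at most 10 in all, crops included, and the job is handed in when it is done.

Besides the shell and the picture viewer there is one more tool, called after "Call:" as name([rows], argument=value, ...), one row to a line, values as JSON. jog_arm: Moves the arm, as the interface text tells. Its arguments: {"type":"object","properties":{"deltas":{"type":"array"},"newtons":{"type":"number"}},"required":["deltas"]}

```bash
mkdir -p pics; cat > h.py <<'E'
import numpy as np, cv2
from workcell import ctrl
def K(c): return np.array([[c["fx"],0,c["cx"]],[0,c["fy"],c["cy"]],[0,0,1.]])
def ray(c,uv):
    p=cv2.undistortPoints(np.array([[uv]],float),K(c),np.array(c["D"],float))[0,0]
    T=np.array(c["T"]); return T[:3,3],T[:3,:3]@np.array([p[0],p[1],1])
def onz(c,uv,z):
    o,d=ray(c,uv); return o+d*(z-o[2])/d[2]
def proj(c,P):
    Ti=np.linalg.inv(np.array(c["T"])); r,_=cv2.Rodrigues(Ti[:3,:3])
    return cv2.projectPoints(np.array(P,float).reshape(-1,3),r,Ti[:3,3],K(c),np.array(c["D"],float))[0][:,0]
E
python3 - <<'E'
from h import *
H={'hob':55,'pot':103+55,'kettle':120,'mains':69,'mains_on':75,'key_left_top':69,'key_right_top':69,'start_top':77,'masu':50,'soy':100}
ims=[]
for n in ('top','side'):
    c=ctrl.capture(n); cv2.imwrite(f'pics/{n}0.png',c['pixels']); print(n,np.round(c['T'],2).tolist())
    for l,z in H.items():
        for m in ctrl.masks_of(n,l)[:3]:
            if m['score']>.3: print(l,round(m['score'],2),np.round(m['bbox'],1),np.round(onz(c,m['bbox'][:2],z)))
print(ctrl.observe()['clock'],ctrl.observe()['eef_rot'])
E
```

```text
top [[-0.01, -1.0, 0.08, 499.43], [-1.0, 0.01, 0.02, -1.75], [-0.02, -0.08, -1.0, 1020.54], [0.0, 0.0, 0.0, 1.0]]
hob 0.67 [304.9 186.2 245.1 188.6] [644. -50.  55.]
pot 0.97 [339.9 308.6  76.9  78.3] [ 359. -118.  158.]
pot 0.93 [135.2 187.6  80.9  75.4] [629. 337. 158.]
pot 0.75 [237.4 156.9  85.8  82.5] [697. 106. 158.]
kettle 0.57 [354.  139.4  64.3  81. ] [ 744. -164.  120.]
mains 0.51 [381.  223.8  23.8  15.1] [ 548. -234.   69.]
mains_on 0.65 [381.7 225.8  27.4  16.7] [ 542. -234.   75.]
key_left_top 0.5 [295.5 240.6  19.3  14. ] [508. -25.  69.]
start_top 0.64 [250.9 249.9  14.9  13. ] [486.  83.  77.]
masu 0.8 [179.2 275.4  44.6  47. ] [424. 264.  50.]
masu 0.58 [296.5 242.9  14.   21.2] [503. -28.  50.]
soy 0.85 [459.4 239.8  38.9  22.8] [ 507. -407.  100.]
side [[0.84, -0.31, 0.45, 36.75], [-0.55, -0.44, 0.71, -852.27], [-0.02, -0.84, -0.54, 737.65], [0.0, 0.0, 0.0, 1.0]]
hob 0.93 [321.6 242.6 215.4 126.6] [ 580. -166.   55.]
pot 0.96 [242.3 268.5  78.6  67.6] [ 300. -244.  158.]
pot 0.89 [249.5 167.6  50.7  41.4] [544. 173. 158.]
pot 0.61 [301.6 178.   60.6  43.8] [641.  19. 158.]
kettle 0.84 [375.5 211.4  67.   63. ] [ 738. -205.  120.]
mains 0.5 [325.6 258.6  22.   17.3] [ 536. -239.   69.]
mains_on 0.62 [327.8 256.   19.3  12.2] [ 543. -240.   75.]
key_left_top 0.58 [375.8 212.2  69.2  65.3] [ 793. -155.   69.]
key_right_top 0.53 [294.8 238.6  16.8   9.8] [ 518. -123.   69.]
key_right_top 0.32 [301.8 180.2  60.   39.5] [725. 139.  69.]
start_top 0.55 [248.9 208.1   6.5   9.2] [483.  76.  77.]
start_top 0.4 [326.6 254.9  21.7  18.8] [ 542. -236.   77.]
masu 0.59 [207.6 201.2  35.9  31.5] [409. 231.  50.]
masu 0.58 [294.9 239.2  12.7  13.3] [ 531. -105.   50.]
soy 0.8 [367.5 315.9  27.   45.9] [ 473. -460.  100.]
1.1 [-7.54963332e-06  1.17647762e-01  9.93055388e-01 -2.31434754e-05]
```

```bash
python3 - <<'E'
import cv2
t=cv2.imread('pics/top0.png')
cv2.imwrite('pics/t_crop.png',cv2.resize(t[80:360,100:500],(800,560),interpolation=cv2.INTER_CUBIC))
s=cv2.imread('pics/side0.png')
cv2.imwrite('pics/s_crop.png',cv2.resize(s[120:360,160:480],(800,600),interpolation=cv2.INTER_CUBIC))
E
```

```text
(no output)
```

View pics/t_crop.png

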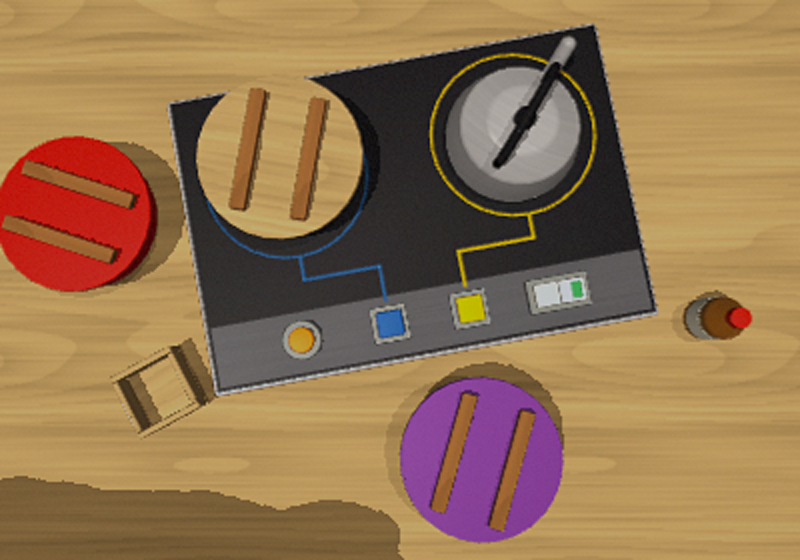

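View pics/s_crop.png

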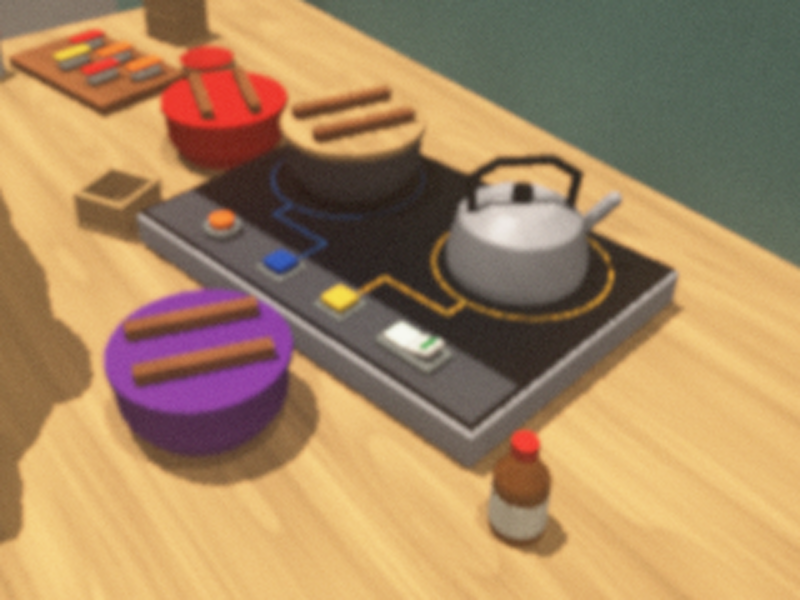

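The wooden-lidded rice pot stands on the left (blue) ring at crop (280,155). The kettle is on the right ring. The rocker, with its green half outward, is on the right at (559,293), and the start key is on the left at (301,339). The purple pot at (482,460), the red pot, the box and the bottle are all clear of the keys.

```bash
python3 - <<'E'
from h import *
L={'start':(0,160,77),'blue':(0,50,69),'yel':(0,-50,69),'rock':(0,-160,63)}
crop={'top':({'start':(301,339),'blue':(390,323),'yel':(469,308),'rock':(559,293)},100,80,2.),
'side':({'start':(222,218),'blue':(281,261),'yel':(340,297),'rock':(413,347)},160,120,2.5)}
for n,(d,ox,oy,s) in crop.items():
    c=ctrl.capture(n)
    P=np.array([onz(c,((u+.5)/s+ox-.5,(v+.5)/s+oy-.5),L[k][2])[:2] for k,(u,v) in d.items()])
    Q=np.array([[-140,L[k][1]] for k in d],float)
    a,b=P-P.mean(0),Q-Q.mean(0)
    th=np.arctan2((b[:,0]*a[:,1]-b[:,1]*a[:,0]).sum(),(a*b).sum())
    R=np.array([[np.cos(th),-np.sin(th)],[np.sin(th),np.cos(th)]]); t=P.mean(0)-R@Q.mean(0)
    print(n,th,t.round(1),(P-(Q@R.T+t)).round(1).tolist())
    for nm,q in {'on':(-140,-180),'blue':(-140,50),'start':(-140,160)}.items(): print(nm,(R@q+t).round(1))
E
```

```text
top 0.17083390751031838 [653.1 -48.5] [[-0.1, -0.8], [-0.1, -0.3], [0.5, 1.8], [-0.4, -0.8]]
on [ 545.7 -249.7]
blue [506.6 -23.1]
start [487.9  85.3]
side 0.17206546199670916 [650.1 -51.4] [[0.4, 0.9], [-0.7, -1.7], [0.1, 0.1], [0.1, 0.7]]
on [ 542.9 -252.7]
blue [503.6 -26.1]
start [484.7  82.3]
```

Call:
jog_arm([
  [[0.5,-0.5,0],[0,0,0.045],-1],
  [[1,-1,0],[0,0,0.09],-1],
  [[1,-1,0],[0,0,0.134],-1],
])

```text
clock: 1.5
tool_pos: [230.2, 524.1, 231.4]
eef_rot: [0.001, -0.093, 0.996, -0.001]
wrist_force: [0.4, 1.3, 0.3]
gripper_width: 43.9
grip_force: 0.0
```

Call:
jog_arm([
  [[0.5,-0.5,0],[0,0,0],-1],
  [[1,-1,0],[0,0,0],-1],
  [[1,-1,0],[0,0,0],-1],
])

```text
clock: 1.8
tool_pos: [310.0, 443.7, 231.5]
eef_rot: [0.001, -0.09, 0.996, -0.001]
wrist_force: [-0.4, 0.2, -0.3]
gripper_width: -0.2
grip_force: 0.0
```

Call:
jog_arm([
  [[0.5,-0.5,0],[0,0,0],-1],
  [[1,-1,0],[0,0,0],-1],
  [[1,-1,0],[0,0,0],-1],
])

```text
clock: 2.1
tool_pos: [389.6, 363.7, 231.5]
eef_rot: [0.001, -0.09, 0.996, -0.001]
wrist_force: [-0.2, 0.6, 0.8]
gripper_width: -0.0
grip_force: 0.0
```

Call:
jog_arm([
  [[0.5,-0.5,0],[0,0,0],-1],
  [[1,-1,0],[0,0,0],-1],
  [[1,-1,0],[0,0,0],-1],
])

```text
clock: 2.4
tool_pos: [469.2, 283.7, 231.4]
eef_rot: [0.001, -0.09, 0.996, -0.001]
wrist_force: [0.5, -0.4, 0.4]
gripper_width: -0.2
grip_force: 0.0
```

Call:
jog_arm([
  [[0.07,-0.5,0],[0,0,0],-1],
  [[0.15,-1,0],[0,0,0],-1],
])

```text
clock: 2.6
tool_pos: [477.9, 207.3, 231.1]
eef_rot: [-0.0, -0.093, 0.996, 0.0]
wrist_force: [0.6, 0.3, 0.1]
gripper_width: -0.0
grip_force: 0.0
```

Call:
jog_arm([
  [[0.07,-0.5,0],[0,0,0],-1],
  [[0.15,-1,0],[0,0,0],-1],
])

```text
clock: 2.8
tool_pos: [489.9, 126.8, 231.4]
eef_rot: [0.0, -0.093, 0.996, 0.0]
wrist_force: [0.3, -0.2, -0.3]
gripper_width: -0.1
grip_force: 0.0
```

Call:
jog_arm([
  [[0.07,-0.5,0],[0,0,0],-1],
  [[0.15,-1,0],[0,0,0],-1],
])

```text
clock: 3.0
tool_pos: [502.0, 46.8, 231.5]
eef_rot: [0.0, -0.093, 0.996, 0.0]
wrist_force: [0.8, 0.6, 0.1]
gripper_width: -0.0
grip_force: 0.0
```

Call:
jog_arm([
  [[0.07,-0.5,0],[0,0,0],-1],
  [[0.15,-1,0],[0,0,0],-1],
])

```text
clock: 3.2
tool_pos: [514.2, -33.3, 231.5]
eef_rot: [0.0, -0.093, 0.996, 0.0]
wrist_force: [1.3, 0.6, 0.1]
gripper_width: -0.0
grip_force: 0.0
```

Call:
jog_arm([
  [[0.07,-0.5,0],[0,0,0],-1],
  [[0.15,-1,0],[0,0,0],-1],
])

```text
clock: 3.4
tool_pos: [526.3, -113.3, 231.4]
eef_rot: [0.0, -0.093, 0.996, 0.0]
wrist_force: [-0.1, 0.7, 0.7]
gripper_width: -0.2
grip_force: 0.0
```

Call:
jog_arm([
  [[0.07,-0.5,0],[0,0,0],-1],
  [[0.15,-1,0],[0,0,0],-1],
  [[0.15,-1,0],[0,0,0],-1],
  [[0.15,-1,0],[0,0,0],-1],
])

```text
clock: 3.8
tool_pos: [538.1, -192.4, 231.0]
eef_rot: [-0.0, -0.092, 0.996, 0.0]
wrist_force: [-0.4, 0.7, 0.4]
gripper_width: 0.4
grip_force: 0.0
```

```bash
python3 - <<'E'
from h import *
c=ctrl.capture('wrist'); im=c['pixels'].copy()
for p,col in (((544.5,-251,75),(0,0,255)),((505,-24.5,69),(0,0,255)),((486.5,84,77),(255,0,0))):
    u=proj(c,p)[0]; print(u.round(), ctrl.observe()['tool_pos'])
    if abs(u).max()<2000: cv2.drawMarker(im,tuple(int(x) for x in u.round()),col,cv2.MARKER_CROSS,12,1)
cv2.imwrite('pics/w1.png',im)
E
```

```text
[218. 192.] [ 538.16829808 -191.42765691  231.08174895]
[456. 193.] [ 538.16829808 -191.42765691  231.08174895]
[572. 197.] [ 538.16829808 -191.42765691  231.08174895]
```

View pics/w1.png

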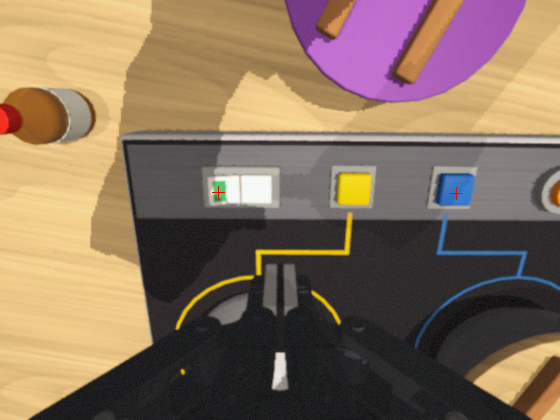

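The wrist view shows the rocker's green half at (218,189), the yellow key at (354,188) and the blue key at (456,188). My projected marks are about 3–4 px (about 3 mm) too far in +x, so I shift the targets by -2 to -3 mm in x.

Call:
jog_arm([
  [[0.05,-0.5,-0.3],[0,0,0],-1],
  [[0.05,-0.74,-0.6],[0,0,0],-1],
  [[0.05,-0.74,-1],[0,0,0],-1],
  [[0.05,-0.74,-1],[0,0,0],-1],
])

```text
clock: 4.25
tool_pos: [540.5, -249.5, 148.0]
eef_rot: [-0.002, -0.093, 0.996, 0.001]
wrist_force: [-0.3, 0.3, 0.8]
gripper_width: 0.0
grip_force: 0.0
```

Call:
jog_arm([
  [[0,0,-0.4],[0,0,0],-1],
  [[0,0,-0.7],[0,0,0],-1],
  [[0,0,-0.8],[0,0,0],-1],
  [[0,0,-0.8],[0,0,0],-1],
])

```text
clock: 4.65
tool_pos: [542.4, -250.4, 87.7]
eef_rot: [-0.0, -0.093, 0.996, 0.0]
wrist_force: [-0.2, 0.2, -0.6]
gripper_width: 0.1
grip_force: 0.0
```

Call:
jog_arm([
  [[0,0,-0.1],[0,0,0],-1],
  [[0,0,-0.15],[0,0,0],-1],
  [[0,0,-0.19],[0,0,0],-1],
  [[0,0,-0.22],[0,0,0],-1],
  [[0,0,-0.24],[0,0,0],-1],
  [[0,0,-0.24],[0,0,0],-1],
  [[0,0,-0.24],[0,0,0],-1],
])

```text
clock: 5.35
tool_pos: [542.3, -251.7, 69.0]
eef_rot: [0.0, -0.092, 0.996, -0.0]
wrist_force: [-2.8, 1.1, 14.3]
gripper_width: 0.1
grip_force: 7.3
```

Call:
jog_arm([
  [[0,0,0.4],[0,0,0],-1],
  [[0,0,0.8],[0,0,0],-1],
  [[0,0,1],[0,0,0],-1],
])

```text
clock: 5.65
tool_pos: [542.6, -251.8, 150.5]
eef_rot: [0.001, -0.092, 0.996, -0.0]
wrist_force: [-0.1, 0.3, 0.6]
gripper_width: 0.3
grip_force: 0.0
```

Call:
jog_arm([
  [[-0.08,0.47,0],[0,0,0],-1],
  [[-0.166,0.94,0],[0,0,0],-1],
])

```text
clock: 5.85
tool_pos: [528.5, -176.0, 148.5]
eef_rot: [0.0, -0.091, 0.996, -0.0]
wrist_force: [1.4, 1.5, -0.9]
gripper_width: 0.2
grip_force: 0.0
```

Call:
jog_arm([
  [[-0.08,0.47,0],[0,0,0],-1],
  [[-0.166,0.94,0],[0,0,0],-1],
])

```text
clock: 6.05
tool_pos: [514.9, -99.7, 148.2]
eef_rot: [-0.0, -0.092, 0.996, 0.0]
wrist_force: [0.8, -0.0, -0.3]
gripper_width: -0.0
grip_force: 0.0
```

Call:
jog_arm([
  [[-0.08,0.47,0],[0,0,0],-1],
  [[-0.166,0.94,0],[0,0,0],-1],
  [[-0.166,0.94,0],[0,0,0],-1],
  [[-0.166,0.94,0],[0,0,0],-1],
])

```text
clock: 6.45
tool_pos: [502.1, -25.3, 148.2]
eef_rot: [0.0, -0.093, 0.996, 0.0]
wrist_force: [0.2, -1.3, -0.2]
gripper_width: -0.1
grip_force: 0.0
```

```bash
python3 - <<'E'
from h import *
c=ctrl.capture('wrist'); im=c['pixels'].copy()
tp=ctrl.observe()['tool_pos']; print(tp)
for p,col in (((502.5,-25,69),(0,0,255)),((484,83,77),(255,0,0)),((tp[0],tp[1],69),(0,255,255))):
    u=proj(c,p)[0]; cv2.drawMarker(im,tuple(int(x) for x in u.round()),col,cv2.MARKER_CROSS,12,1)
s=ctrl.capture('side')['pixels'][220:285,270:370]
cv2.imwrite('pics/w2.png',np.vstack([im[:260],cv2.resize(s,(560,330),interpolation=cv2.INTER_CUBIC)]))
E
```

```text
[502.25840808 -26.28654891 148.19425211]
```

View pics/w2.png

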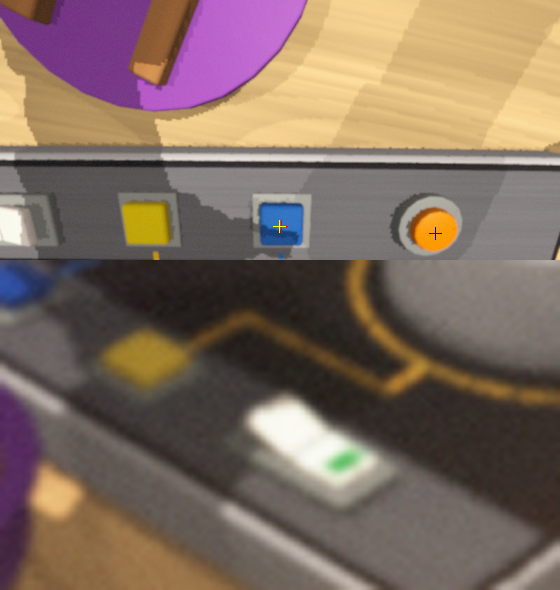

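The side crop shows the rocker tipped on, with its left half up and green half down. The blue key at (281,224) and start key at (436,230) lie within 3 px of the marks.

Call:
jog_arm([
  [[0,0,-0.4],[0,0,0],-1],
  [[0,0,-0.75],[0,0,0],-1],
  [[0,0,-0.85],[0,0,0],-1],
  [[0,0,-0.85],[0,0,0],-1],
])

```text
clock: 6.95
tool_pos: [501.7, -26.8, 79.5]
eef_rot: [-0.001, -0.092, 0.996, -0.0]
wrist_force: [0.7, 0.0, 0.3]
gripper_width: -0.0
grip_force: 0.0
```

Call:
jog_arm([
  [[0,0,-0.1],[0,0,0],-1],
  [[0,0,-0.15],[0,0,0],-1],
  [[0,0,-0.19],[0,0,0],-1],
  [[0,0,-0.22],[0,0,0],-1],
  [[0,0,-0.23],[0,0,0],-1],
  [[0,0,-0.23],[0,0,0],-1],
  [[0,0,-0.23],[0,0,0],-1],
])

```text
clock: 7.65
tool_pos: [502.7, -26.0, 62.7]
eef_rot: [0.001, -0.092, 0.996, -0.0]
wrist_force: [-3.0, -1.5, 21.1]
gripper_width: 0.2
grip_force: 10.2
```

Call:
jog_arm([
  [[0,0,0.3],[0,0,0],-1],
  [[0,0,0.7],[0,0,0],-1],
  [[0,0,0.7],[0,0,0],-1],
])

```text
clock: 7.95
tool_pos: [503.8, -25.9, 120.9]
eef_rot: [0.002, -0.092, 0.996, -0.0]
wrist_force: [0.5, -0.0, 0.8]
gripper_width: -0.1
grip_force: 0.0
```

Call:
jog_arm([
  [[-0.06,0.34,0],[0,0,0],-1],
  [[-0.11,0.68,0],[0,0,0],-1],
])

```text
clock: 8.15
tool_pos: [493.2, 28.7, 117.7]
eef_rot: [0.0, -0.092, 0.996, 0.0]
wrist_force: [-0.2, 0.1, 0.2]
gripper_width: 0.0
grip_force: 0.0
```

Call:
jog_arm([
  [[-0.06,0.34,0],[0,0,0],-1],
  [[-0.12,0.68,0],[0,0,0],-1],
  [[-0.12,0.68,0],[0,0,0],-1],
  [[-0.12,0.68,0],[0,0,0],-1],
])

```text
clock: 8.55
tool_pos: [483.6, 83.2, 117.5]
eef_rot: [-0.0, -0.093, 0.996, -0.0]
wrist_force: [0.3, 0.1, -0.5]
gripper_width: -0.2
grip_force: 0.0
```

```bash
python3 - <<'E'
from h import *
c=ctrl.capture('wrist'); im=c['pixels'].copy()
tp=ctrl.observe()['tool_pos']; print(tp)
u=proj(c,(tp[0],tp[1],77))[0]; cv2.drawMarker(im,tuple(int(x) for x in u.round()),(255,0,0),cv2.MARKER_CROSS,12,1)
s=ctrl.capture('side')['pixels'][200:265,230:330]
cv2.imwrite('pics/w3.png',np.vstack([im[:260],cv2.resize(s,(560,330),interpolation=cv2.INTER_CUBIC)]))
E
```

```text
[483.73984606  82.44944177 117.54463119]
```

View pics/w3.png

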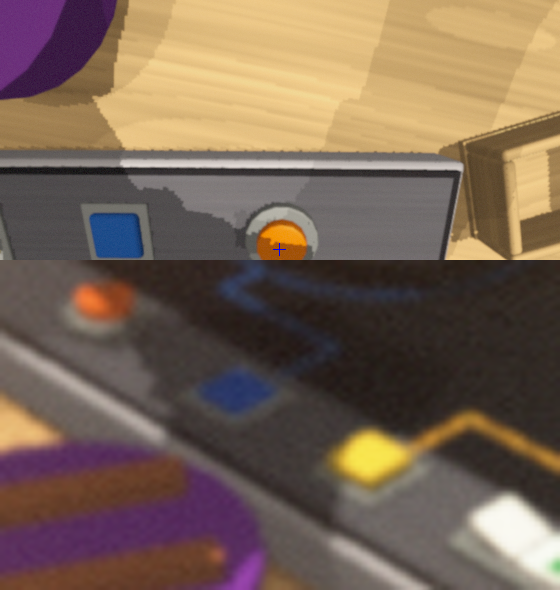

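The blue key is now flush and down, the yellow key is still up, and the mark at (279,249) lies on the orange key.

Call:
jog_arm([
  [[0,0,-0.3],[0,0,0],-1],
  [[0,0,-0.42],[0,0,0],-1],
  [[-0.02,0,-0.5],[0,0,0],-1],
  [[-0.02,0,-0.55],[0,0,0],-1],
  [[-0.02,0,-0.6],[0,0,0],-1],
  [[-0.02,0,-0.6],[0,0,0],-1],
])

```text
clock: 9.25
tool_pos: [482.1, 82.5, 70.6]
eef_rot: [-0.0, -0.092, 0.996, -0.0]
wrist_force: [-8.6, -3.6, 27.0]
gripper_width: 0.3
grip_force: 13.1
```

Call:
jog_arm([
  [[0,0,0],[0,0,0],-1],
  [[0,0,0],[0,0,0],-1],
  [[0,0,0],[0,0,0],-1],
  [[0,0,0],[0,0,0],-1],
  [[0,0,0],[0,0,0],-1],
  [[0,0,0],[0,0,0],-1],
  [[0,0,0],[0,0,0],-1],
])

```text
clock: 9.95
tool_pos: [482.1, 82.5, 70.7]
eef_rot: [0.0, -0.092, 0.996, -0.0]
wrist_force: [-8.1, -3.9, 23.6]
gripper_width: -0.1
grip_force: 11.8
```

Now I hold a little longer, then lift off.

Call:
jog_arm([
  [[0,0,0],[0,0,0],-1],
  [[0,0,0],[0,0,0],-1],
  [[0,0,0],[0,0,0],-1],
  [[0,0,0],[0,0,0],-1],
  [[0,0,0],[0,0,0],-1],
])

```text
clock: 10.45
tool_pos: [482.1, 82.4, 70.7]
eef_rot: [0.0, -0.092, 0.996, -0.0]
wrist_force: [-8.4, -3.2, 23.5]
gripper_width: -0.0
grip_force: 11.8
```

Call:
jog_arm([
  [[0,0,0.3],[0,0,0],-1],
  [[0,0,0.7],[0,0,0],-1],
  [[0,0,1],[0,0,0],-1],
  [[0,0,1],[0,0,0],-1],
  [[0,0,1],[0,0,0],-1],
  [[0,0,1],[0,0,0],-1],
])

```text
clock: 11.05
tool_pos: [481.9, 82.9, 149.1]
eef_rot: [-0.0, -0.092, 0.996, -0.0]
wrist_force: [-0.2, -0.9, -1.0]
gripper_width: -0.4
grip_force: 0.0
```

```bash
python3 - <<'E'
from h import *
s=ctrl.capture('side')['pixels'][120:360,160:480]
cv2.imwrite('pics/s4.png',cv2.resize(s,(800,600),interpolation=cv2.INTER_CUBIC))
E
```

```text
(no output)
```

View pics/s4.png

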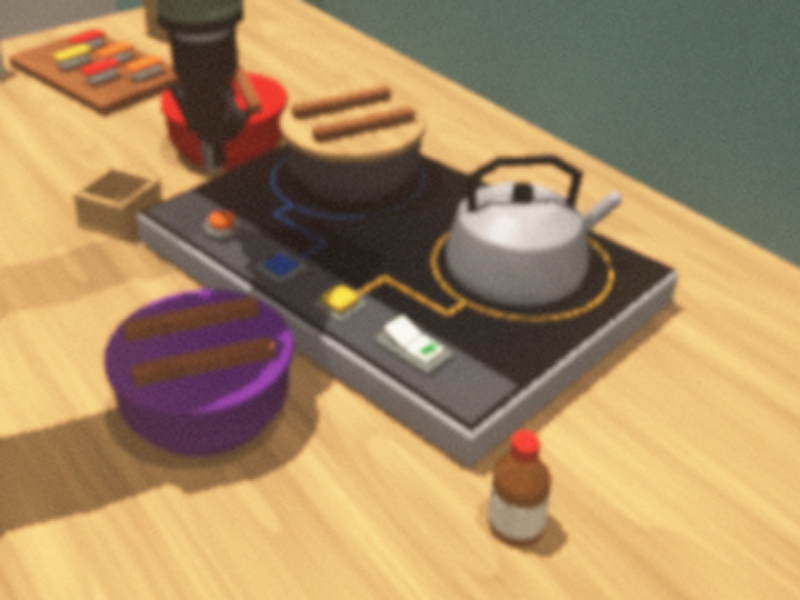

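The rocker is on at (413,343), the blue key is down at (281,264), the yellow key is up at (340,297) and the start key is up at (221,219). Nothing else has moved.

```bash
python3 -c "
from workcell import ctrl
print(ctrl.finish_job())"
```

```text
the job is handed in; nothing more can be done
None
```

I pressed the mains rocker on, pushed the blue key (the rice pot is on the left ring) fully down, held the start key down for over 1 s and let it come up, then handed the job in; the last picture showed nothing else moved, and no verdict came back.

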